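# Separate deburring stones from machined blocks with a slotted basket

### The job

Two machined blocks came back from deburring in the slotted basket with four small stones among them: carry the basket to the deep bin and shake or rock it until all four stones have dropped through the slots into the bin while the blocks stay in the basket, then tip the two blocks out of its spout into the shallow tray, from close above so that they slide in and do not fall hard. Finally stand the empty basket upright in the middle of the round mat and let go of it. Leave the other things on the bench where they are.

Things in the scene. Friction and masses are not known exactly. Their poses are not given: they have to be found in the camera images.
- basket: Loose open steel basket, about 0.3 kg, 156 long (x) x 123 wide (y), walls 60 high, open at its +x end (the spout). Origin: middle of its underside (the plane under its four 15 mm feet); x runs level to the spout, z up. It starts upright on the mat. Friction everywhere is about 0.6, so a block slides along its floor beyond some 33 degrees of tilt.
- basket_floor (a point): Middle of the basket's floor surface, 18 mm above the basket's origin; axes as the basket. The floor is two solid strips 24 wide along x, centred at y = -23.5 and +23.5, from x = -78 to +54, with open slots 23 wide between and outside them.
- basket_lip (a point): Middle of the lip of the spout, at x = 78, z = 23 in the basket's axes; axes as the basket. From x = 54 to 78 the floor is a full-width sheet turned up 12 degrees.
- basket_grip (a point): Centre of the basket's handle bar, 115 straight above the basket's origin; axes as the basket. The bar is 14 thick, 30 deep, runs 120 along y between uprights 18 wide, and leans back 30 degrees: fingers come down along (sin 30, 0, -cos 30) in the basket's axes and close on its flat faces along (cos 30, 0, sin 30).
- block_plain: Loose aluminium block 40 x 72 x 30 (x, y, z), 0.15 kg, two dark bores in its top; origin at its centre. Starts lying across the strips in the rear half of the basket.
- block_step: Loose aluminium block 40 x 72 x 30 with a raised middle (shoulders 18 high, middle 32 wide), 0.15 kg; origin at its centre. Starts lying across the strips in the basket nearer the spout.
- stone0: Small white ceramic deburring stone, an octagonal prism 15 across flats and 14 long (its x axis), 12 g; origin at its centre. Starts lying on a strip of the basket floor with its length along the strip; it rolls off the strip sideways beyond about 23 degrees of sideways tilt or a matching jolt.
- stone1: Small white ceramic deburring stone, an octagonal prism 15 across flats and 14 long (its x axis), 12 g; origin at its centre. Starts lying on a strip of the basket floor with its length along the strip; it rolls off the strip sideways beyond about 23 degrees of sideways tilt or a matching jolt.
- stone2: Small white ceramic deburring stone, an octagonal prism 15 across flats and 14 long (its x axis), 12 g; origin at its centre. Starts lying on a strip of the basket floor with its length along the strip; it rolls off the strip sideways beyond about 23 degrees of sideways tilt or a matching jolt.
- stone3: Small white ceramic deburring stone, an octagonal prism 15 across flats and 14 long (its x axis), 12 g; origin at its centre. Starts lying on a strip of the basket floor with its length along the strip; it rolls off the strip sideways beyond about 23 degrees of sideways tilt or a matching jolt.
- bin: Fixed grey plastic bin, the deeper of the two receivers: 220 x 200 outside, 65 high, wall 5, floor 5. Origin: middle of its underside.
- tray: Fixed shallow steel tray with a fabric liner: 240 x 200 outside, 40 high, wall 5, inner floor 7 mm above the bench. Origin: middle of its underside.
- mat: Fixed round black rubber mat, 240 diameter, 4 thick, on the bench. Origin: middle of its underside. Mat, bin and tray may each stand at the left, middle or right place.
- bottle: Bystander: white bottle, 44 diameter, 125 high, loose. Origin: middle of its underside.
- vblock: Bystander: dark steel V-block, 70 x 45 x 44 high, loose. Origin: middle of its underside.
- ring_gauge: Bystander: steel ring, 48 diameter, 22 high, lying flat, loose. Origin: middle of its underside.
- dial_stand: Bystander: grey base 50 x 45 x 50 with a post carrying a small dial, 135 high in all, loose. Origin: middle of its underside.
- gauge_case: Bystander: wooden case 60 x 130 x 35 high, loose. Origin: middle of its underside.
Things that resemble listed ones, but are neither listed nor needed, are in the scene too. Leave any brown look-alike of the basket alone.

How it is judged:
On the way, in this order (a step that is already met when the one before it is completed fails the run):
1. all four stones are in the bin while both blocks are still in the basket (x of stone0 in the frame of bin between -0.105 and 0.105 m and y of stone0 in the frame of bin between -0.095 and 0.095 m and z of stone0 in the frame of bin between 0 and 0.06 m and x of stone1 in the frame of bin between -0.105 and 0.105 m and y of stone1 in the frame of bin between -0.095 and 0.095 m and z of stone1 in the frame of bin between 0 and 0.06 m and x of stone2 in the frame of bin between -0.105 and 0.105 m and y of stone2 in the frame of bin between -0.095 and 0.095 m and z of stone2 in the frame of bin between 0 and 0.06 m and x of stone3 in the frame of bin between -0.105 and 0.105 m and y of stone3 in the frame of bin between -0.095 and 0.095 m and z of stone3 in the frame of bin between 0 and 0.06 m and x of block_plain in the frame of basket between -0.085 and 0.085 m and y of block_plain in the frame of basket between -0.06 and 0.06 m and z of block_plain in the frame of basket between 0.01 and 0.085 m and x of block_step in the frame of basket between -0.085 and 0.085 m and y of block_step in the frame of basket between -0.06 and 0.06 m and z of block_step in the frame of basket between 0.01 and 0.085 m), for 0.1 s.
2. both blocks are in the tray while the basket is still tipped by more than 20 degrees (x of block_plain in the frame of tray between -0.115 and 0.115 m and y of block_plain in the frame of tray between -0.095 and 0.095 m and z of block_plain in the frame of tray between 0.005 and 0.075 m and x of block_step in the frame of tray between -0.115 and 0.115 m and y of block_step in the frame of tray between -0.095 and 0.095 m and z of block_step in the frame of tray between 0.005 and 0.075 m and angle between basket's own z axis and vertical above 0.35 rad), for 0.05 s.
At the end, for the whole second after the job is handed in: The four stones lie inside the bin, the two blocks lie inside the tray, and the basket stands upright (within 3 degrees) on the mat with its middle within 30 mm of the mat's middle, released and at rest (x of stone0 in the frame of bin between -0.105 and 0.105 m and y of stone0 in the frame of bin between -0.095 and 0.095 m and z of stone0 in the frame of bin between 0 and 0.06 m and x of stone1 in the frame of bin between -0.105 and 0.105 m and y of stone1 in the frame of bin between -0.095 and 0.095 m and z of stone1 in the frame of bin between 0 and 0.06 m and x of stone2 in the frame of bin between -0.105 and 0.105 m and y of stone2 in the frame of bin between -0.095 and 0.095 m and z of stone2 in the frame of bin between 0 and 0.06 m and x of stone3 in the frame of bin between -0.105 and 0.105 m and y of stone3 in the frame of bin between -0.095 and 0.095 m and z of stone3 in the frame of bin between 0 and 0.06 m and x of block_plain in the frame of tray between -0.115 and 0.115 m and y of block_plain in the frame of tray between -0.095 and 0.095 m and z of block_plain in the frame of tray between 0.005 and 0.075 m and x of block_step in the frame of tray between -0.115 and 0.115 m and y of block_step in the frame of tray between -0.095 and 0.095 m and z of block_step in the frame of tray between 0.005 and 0.075 m and horizontal distance between basket and mat below 0.03 m and z of basket in the frame of mat between 0.001 and 0.008 m and angle between basket's own z axis and vertical below 0.06 rad and linear speed of each of basket, block_plain, block_step, stone0, stone1, stone2, stone3 below 0.02 m/s); the robot touches nothing.
It fails at once if the bottle, V-block, ring, dial stand or wooden case is moved by more than 30 mm (distance of any of bottle, vblock, ring_gauge, dial_stand, gauge_case from where it was at the start of the episode above 0.03 m).
It fails at once if a block falls hard (faster than 1.6 m/s) (linear speed of any of block_plain, block_step above 1.6 m/s).
It also fails if it takes over 72 s, if anything falls off the work surface, if the arm or the gripper's body presses on something with over 40 N, if the wrist force passes 120 N, or if a joint passes its speed limit or range.

### The arm

A 6-joint arm with a two-finger parallel gripper is mounted at the origin on the work surface. World frame = base frame: x ahead of the robot, y to its left, z up, the work surface at z = 0. Lengths are in m, angles in rad, forces in N, time in s.
With the tool pointing down it reaches from about 0.425 to 0.95 m from the base axis. Payload 3.5 kg.
Tool frame: the origin (TCP) lies on the centre line of the jaws, within the pads' length; the fingertips stand 14 mm ahead of it and the grasp point (between the pads) lies 5 mm behind it (ctrl.tip_reach is the distance from the TCP to the fingertips, in m); z points along the fingers, y is the line along which they close (so a half turn about z gives the same grasp; the last joint's range is limited). The gripper opens to 85 mm and grips with 20 to 120 N. Pads are 22 mm wide; open, the fingers measure 114 mm over their backs; the gripper's body (76 mm by 85 mm) begins 54 mm behind the grasp point. The pads swing forward as they close: fully open they stand 13 mm farther back than shut.
Start: joints at [-1.358, 0.286, 1.577, -0, 1.279, -0.15], TCP at [0.24, -0.631, 0.245] pointing down, gripper open.
Joint ranges: [-2.77, 2.77], [-0.9, 2.22], [0.21, 2.48], [-1.53, 4.67], [0.24, 2.81], [-2.84, 2.84]. Speed limits (rad/s): [2.79, 2.79, 3.14, 3.14, 3.14, 3.14].

### API

Orientations are given as a unit quaternion [x, y, z, w].
In Python, from plant import get_state, imaging, workorder, ctrl gives the robot as it stands. The module is installed in compiled form; this text tells all that it offers.
- The arm moves only by the shell command python3 -m jog 'ROWS' [FORCE]. ROWS is JSON, a list of rows, each a list of 7 numbers: the closure, from 0 (fully open) to 1 (shut), then the shift along the tool's x, y, z in mm, then the turn, a rotation vector about the tool's x, y, z in rad. In form: [[gripper, tx, ty, tz, ax, ay, az], ...]. A call has 1 to 12 rows; each row is the pose to reach, as a shift and turn from the pose commanded when the call began, along the tool's axes at that moment; what a row does not reach only later rows make up. A row lasts 1/10 s, in which the tool goes at most 50 mm and 8.59 degrees, less where a joint would pass 70% of its speed; a pose out of reach is approached as far as the arm can. A call with a gripper value outside its range is refused whole. The fingers move at their own pace and stop on an object; FORCE is the grip in N (left out, the last holds). Time passes only in rows, so rows that repeat a pose let the fingers close. It gives the time, the measured TCP pose, the force, the opening and the grip force at its end, in the units of the state.
- get_state(): the state, without advancing time (a new reading comes with each control period).
- imaging.read_camera(name): name is "scene" or "top"; returns a dict with "image" (420x560x3 uint8, blue, green, red), "fx", "fy", "cx", "cy" (pixels), "R" (3x3) and "t" (3): a world point X has camera coordinates R X + t. Camera axes: x right, y down, z forward; pixel columns grow to the right and rows downward; lengths in m; the calibration is good to about 2 mm. A picture is of the moment at which its call begins. There is no depth.
- workorder.sign_off(): hands the job in; it is judged then, once.
The state is a dict: "time": time; "qpos": joint angles; "dq": joint speeds; "joint_efforts": joint torques, N m; "eef_pos": TCP position; "tcp_rot": TCP orientation; "contact_force": force on the tool from outside, world axes, zero at the start; "wrist_torque": the same for the moment, N m; "opening": opening from 0.0 (shut) to 1.0 (fully open); "finger_force": force on a finger pad.
Only numpy, scipy, OpenCV 4.12 (cv2) and the standard library are available. Lean on these libraries where they do the work, as an engineer would, in place of code of your own. Each camera call takes 0.05 s, during which the arm holds its last target. There are 200 camera calls.

## Working session

There is one attempt and no reset: what is moved stays moved. The work goes in short steps, Python scripts to look and compute and a shell command to move; the robot and the scene stay as the last step left them, time stands still between calls to the robot, and variables do not carry over. Pictures are saved under pics/ and viewed, at most 10 in all, crops included, and the job is handed in when it is done.

```bash
mkdir -p pics; python3 - <<'E'
from plant import get_state, imaging, ctrl
import cv2,numpy as np,json
s=get_state();print(s['time'],s['eef_pos'],s['tcp_rot'])
for n in('scene','top'):
    c=imaging.read_camera(n);cv2.imwrite(f'pics/{n}0.png',c['image'])
    print(n,c['fx'],c['cx'],c['cy'],np.round(c['R'],4).tolist(),c['t'])
E
```

```text
0.0 [ 0.23944084 -0.63044204  0.24395774] [ 9.83595638e-01  1.80383577e-01 -4.33823631e-05 -1.17682315e-03]
scene 458.4277941557493 271.8166088051688 204.7170814522274 [[-0.8509, 0.5251, -0.0183], [0.3082, 0.4706, -0.8268], [-0.4255, -0.7091, -0.5622]] [ 0.390567   -0.02155371  1.38444515]
top 512.002084245968 277.8773323127377 207.7312189094356 [[0.0064, -0.9997, 0.0244], [-0.9912, -0.0096, -0.1321], [0.1323, -0.0233, -0.9909]] [-0.04481632  0.45440976  1.43567101]
```

View pics/scene0.png

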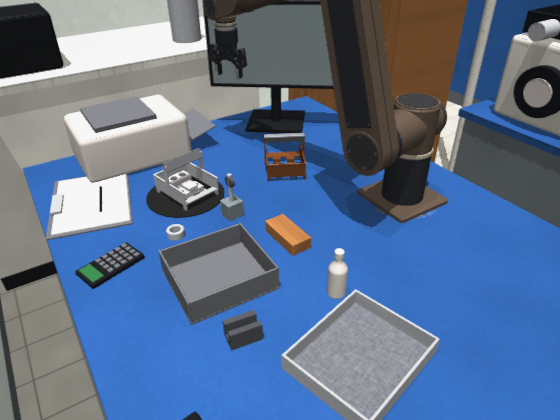

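View pics/top0.png

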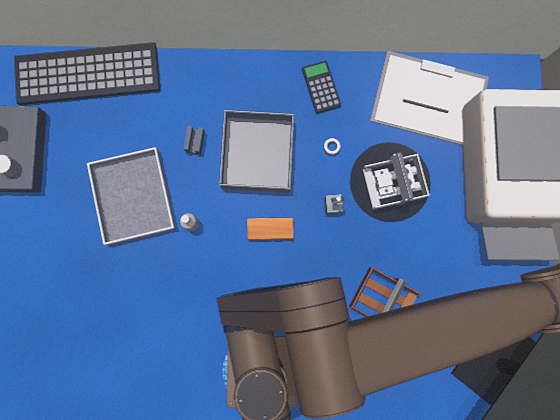

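Top view: mat with the basket at (390,182), bin at (257,150), tray at (131,195), brown look-alike at (385,293), bottle at (190,221), dial stand at (335,203). I'll zoom in on the basket and measure.

```bash
cat > h.py <<'E'
from plant import get_state, imaging, ctrl
import cv2,numpy as np
from scipy.spatial.transform import Rotation as Ro
def ray(c,px,z):
    R,t=np.array(c['R']),np.array(c['t']);o=-R.T@t
    d=R.T@np.array([(px[0]-c['cx'])/c['fx'],(px[1]-c['cy'])/c['fy'],1]);return o+d*(z-o[2])/d[2]
def proj(c,X):
    p=np.array(c['R'])@np.array(X)+np.array(c['t']);return np.array([c['fx']*p[0]/p[2]+c['cx'],c['fy']*p[1]/p[2]+c['cy']])
E
python3 - <<'E'
from h import *
c=imaging.read_camera('top');im=c['image']
a=cv2.resize(im[135:230,340:440],None,fx=4,fy=4,interpolation=cv2.INTER_CUBIC)
s=imaging.read_camera('scene')['image']
b=cv2.resize(s[130:225,135:235],None,fx=4,fy=4,interpolation=cv2.INTER_CUBIC)
cv2.imwrite('pics/crop1.png',np.hstack([a,b]))
# mat: non-blue dark disc -> enclosing circle of not-blue region there
hsv=cv2.cvtColor(im,cv2.COLOR_BGR2HSV)
nb=((hsv[...,1]<120)|(hsv[...,2]<60)).astype(np.uint8)
n,l,st,ce=cv2.connectedComponentsWithStats(nb)
for i in range(1,n):
    if 100<st[i,4]<20000:
        pts=np.argwhere(l==i)[:,::-1].astype(np.float32)
        r=cv2.minAreaRect(pts);print(i,st[i].tolist(),np.round(cv2.boxPoints(r)).tolist(),cv2.minEnclosingCircle(pts))
E
```

```text
2 [302, 61, 39, 53, 1066] [[301.0, 67.0], [326.0, 60.0], [341.0, 106.0], [316.0, 114.0]] ((321.5, 86.5), 26.879459381103516)
10 [0, 106, 46, 87, 3733] [[-0.0, 106.0], [45.0, 106.0], [45.0, 192.0], [0.0, 192.0]] ((20.0, 148.5), 46.9708366394043)
11 [219, 110, 75, 83, 5651] [[219.0, 189.0], [223.0, 109.0], [295.0, 113.0], [290.0, 193.0]] ((256.2504577636719, 150.8045196533203), 52.010684967041016)
12 [183, 126, 21, 29, 455] [[182.0, 151.0], [187.0, 125.0], [205.0, 128.0], [200.0, 154.0]] ((193.5, 140.0), 15.435449600219727)
13 [324, 138, 17, 18, 178] [[324.0, 138.0], [340.0, 138.0], [340.0, 155.0], [324.0, 155.0]] ((331.5, 146.38235473632812), 8.74731731414795)
14 [350, 142, 80, 80, 4986] [[350.0, 142.0], [429.0, 142.0], [429.0, 221.0], [350.0, 221.0]] ((390.6720886230469, 181.28372192382812), 40.70839309692383)
15 [86, 147, 90, 99, 6321] [[84.0, 163.0], [157.0, 146.0], [176.0, 229.0], [103.0, 246.0]] ((130.11663818359375, 196.02490234375), 55.108375549316406)
16 [324, 194, 20, 21, 341] [[324.0, 195.0], [343.0, 193.0], [344.0, 213.0], [325.0, 214.0]] ((334.0, 204.0), 12.206655502319336)
17 [180, 213, 19, 18, 258] [[176.0, 221.0], [188.0, 210.0], [201.0, 223.0], [190.0, 234.0]] ((189.0, 221.5), 9.708344459533691)
```

View pics/crop1.png

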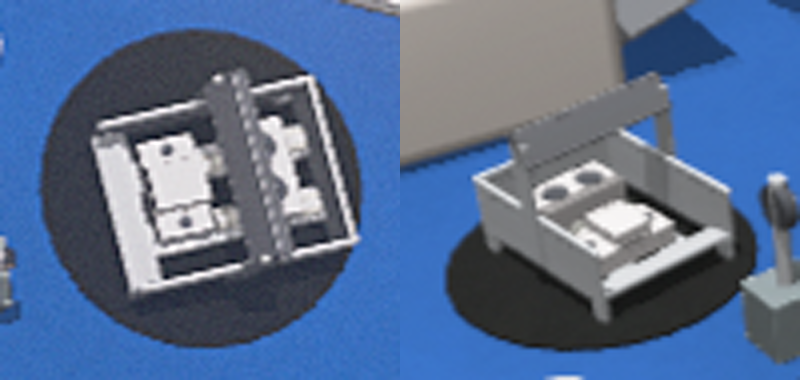

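The crop shows the basket's spout facing image-left (lip edge crop (97,140)-(130,295)) and the handle bar from about (228,75) to (278,260). Next I'll turn these into poses.

```bash
cat >> h.py <<'E'
E
python3 - <<'E'
from h import *
c=imaging.read_camera('top')
P=lambda u,v,z:ray(c,(340+u/4-.4,135+v/4-.4),z)
def seg(n,a,b,z):
    A,B=P(*a,z),P(*b,z);d=A-B;print(n,np.round((A+B)/2,4),'len',np.round(np.linalg.norm(d),4),'yaw',np.round(np.degrees(np.arctan2(d[1],d[0])),1))
# +? edge direction = from image bottom to top ~ -y_basket? (basket x ~ +Y world -> basket y ~ -X world)
seg('lip',(97,140),(130,295),.027)
seg('bar',(228,75),(278,262),.119)
seg('rearwall',(315,75),(357,240),.064)
seg('spouttops',(97,122),(130,295),.064)
print('mat',ray(c,(390.2,181.5),.004))
for n,q,z in(('bin',[[219,189],[223,109],[295,113],[290,193]],.065),('tray',[[84,163],[157,146],[176,229],[103,246]],.04)):
    w=np.array([ray(c,p,z) for p in q]);print(n,w.mean(0).round(4),np.round(w[:,:2],3).tolist())
for n,p in(('dial',(334,204)),('bottle',(189,221)),('vb',(193,140)),('ring',(332,146)),('caseR',(294,230))):print(n,ray(c,p,.05).round(3))
E
```

```text
lip [ 0.5129 -0.302   0.027 ] len 0.1157 yaw 11.0
bar [ 0.532  -0.3795  0.119 ] len 0.133 yaw 13.5
rearwall [ 0.5515 -0.4541  0.064 ] len 0.122 yaw 12.5
spouttops [ 0.513  -0.2946  0.064 ] len 0.1256 yaw 9.8
mat [ 0.5396643  -0.37302637  0.004     ]
bin [0.6131 0.0204 0.065 ] [[0.502, 0.125], [0.734, 0.119], [0.725, -0.088], [0.492, -0.074]]
tray [0.4843 0.3784 0.04  ] [[0.577, 0.513], [0.629, 0.308], [0.39, 0.246], [0.341, 0.447]]
dial [ 0.464 -0.2    0.05 ]
bottle [0.412 0.208 0.05 ]
vb [0.646 0.204 0.05 ]
ring [ 0.633 -0.195  0.05 ]
caseR [ 0.389 -0.086  0.05 ]
```

```bash
cat >> h.py <<'E'
def bR(yaw,pitch=0,roll=0): # basket orientation: yaw about z, pitch>0 spout down, roll about own x
    return Ro.from_euler('ZYX',[yaw,pitch,roll],degrees=True)
s3,c3=.5,np.sqrt(3)/2
# tool in basket axes: x=-by, y=-(c,0,s), z=(s,0,-c)
T=Ro.from_matrix(np.array([[0,-1,0],[-c3,0,-s3],[s3,0,-c3]]).T)
OFF=np.array([0,0,.115])+.005*np.array([s3,0,-c3])
def tcp_of(org,yaw,pitch=0,roll=0,pt=(0,0,0),back=0):
    """TCP pose so that basket point pt stands at org"""
    B=bR(yaw,pitch,roll);return np.array(org)+B.apply(OFF-np.array(pt)-back*np.array([s3,0,-c3])),B*T
def rows(targets):
    s=get_state();p=np.array(s['eef_pos']);R=Ro.from_quat(s['tcp_rot'])
    print('t',round(s['time'],2),'p',p.round(4))
    for q,S in targets:
        d=R.inv().apply(q-p)*1000;w=(R.inv()*S).as_rotvec()
        print('row',d.round(1).tolist(),w.round(3).tolist(),'steps',round(np.linalg.norm(d)/50,1),round(np.degrees(np.linalg.norm(w))/8.59,1),'abs',q.round(3))
E
python3 - <<'E'
from h import *
R=Ro.from_quat(get_state()['tcp_rot'])
o=(.532,-.379,.004)
rows([((.33,-.47,.30),R),tcp_of(o,103,back=.1),tcp_of(o,103)])
E
```

```text
t 0.25 p [ 0.2395 -0.6308  0.2446]Traceback (most recent call last):
  File "<stdin>", line 4, in <module>
  File "h.py", line 23, in rows
    print('row',d.round(1).tolist(),w.round(3).tolist(),'steps',round(np.linalg.norm(d)/50,1),round(np.degrees(np.linalg.norm(w))/8.59,1),'abs',q.round(3))
                                                                                                                                                ^^^^^^^
AttributeError: 'tuple' object has no attribute 'round'. Did you mean: 'count'?
```

```bash
sed -i "s/q.round(3))/np.round(q,3))/" h.py
python3 - <<'E'
from h import *
R=Ro.from_quat(get_state()['tcp_rot'])
o=(.532,-.379,.004)
rows([((.33,-.47,.30),R),tcp_of(o,103,back=.1),tcp_of(o,103)])
E
```

```text
t 0.25 p [ 0.2395 -0.6308  0.2446]
row [141.6, -118.2, -55.2] [0.0, 0.0, 0.0] steps 3.9 0.0 abs [ 0.33 -0.47  0.3 ]
row [356.3, -84.4, 43.5] [0.522, 0.036, 0.133] steps 7.4 3.6 abs [ 0.543 -0.425  0.201]
row [363.1, -133.9, 130.2] [0.522, 0.036, 0.133] steps 8.2 3.6 abs [ 0.531 -0.377  0.115]
```

```bash
python3 -m jog '[[0.4,142,-118,-55,0,0,0],[0.4,142,-118,-55,0,0,0],[0.4,142,-118,-55,0,0,0],[0.4,142,-118,-55,0,0,0],[0.4,356,-84,43,0.522,0.036,0.133],[0.4,356,-84,43,0.522,0.036,0.133],[0.4,356,-84,43,0.522,0.036,0.133],[0.4,356,-84,43,0.522,0.036,0.133],[0.4,356,-84,43,0.522,0.036,0.133],[0.4,356,-84,43,0.522,0.036,0.133],[0.4,356,-84,43,0.522,0.036,0.133],[0.4,356,-84,43,0.522,0.036,0.133]]' 100
python3 - <<'E'
from h import *
o=(.532,-.379,.004)
rows([tcp_of(o,103,back=.1),tcp_of(o,103)])
print(get_state()['qpos'])
a=imaging.read_camera('top')['image'][100:250,320:470];b=imaging.read_camera('scene')['image'][90:240,120:270]
cv2.imwrite('pics/pre.png',cv2.resize(np.hstack([a,b]),None,fx=2.6,fy=2.6,interpolation=cv2.INTER_CUBIC))
E
```

```text
time: 1.45
eef_pos: [0.542, -0.4269, 0.2037]
tcp_rot: [0.96, 0.109, -0.029, -0.256]
contact_force: [0.0, -0.5, 0.7]
opening: 0.602
finger_force: 0.0
t 1.45 p [ 0.542  -0.4269  0.2037]
row [1.0, -0.0, 2.8] [0.002, -0.001, -0.0] steps 0.1 0.0 abs [ 0.543 -0.425  0.201]
row [0.9, -0.3, 102.8] [0.002, -0.001, -0.0] steps 2.1 0.0 abs [ 0.531 -0.377  0.115]
[-0.88998833  0.57912787  1.31855964  0.22350788  1.71609938  0.43368674]
```

View pics/pre.png

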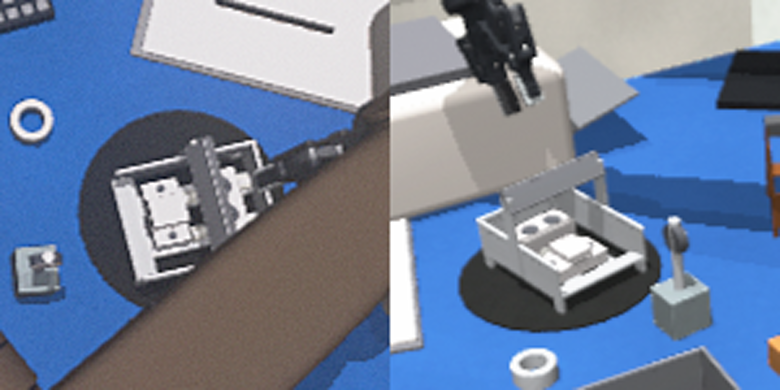

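The gripper stands behind and above the bar, lined up with it (left half: fingers at (280,165), bar at (205,190)). Descending and closing.

```bash
python3 -m jog '[[0.4,1,0,40,0,0,0],[0.4,1,0,70,0,0,0],[0.4,1,0,90,0,0,0],[0.4,1,0,103,0,0,0],[0.4,1,0,103,0,0,0],[1,1,0,103,0,0,0],[1,1,0,103,0,0,0],[1,1,0,103,0,0,0],[1,1,0,103,0,0,0],[1,1,0,103,0,0,0]]' 110
python3 - <<'E'
from h import *
o=(.532,-.379,.004)
s=get_state();print(s['opening'],s['finger_force'],s['contact_force'])
rows([tcp_of(o,103)])
p,R=tcp_of((.532,-.379,.18),103); rows([(p,R)])
E
```

```text
time: 2.55
eef_pos: [0.5326, -0.3762, 0.1157]
tcp_rot: [0.96, 0.11, -0.028, -0.257]
contact_force: [-2.3, 2.3, 5.9]
opening: 0.148
finger_force: 107.5
0.14757250942645206 107.53455519676208 [-2.29773436  2.34333271  5.90703362]
t 2.55 p [ 0.5326 -0.3762  0.1157]
row [-1.2, 0.6, 0.8] [0.001, -0.002, 0.001] steps 0.0 0.0 abs [ 0.531 -0.377  0.115]
t 2.55 p [ 0.5326 -0.3762  0.1157]
row [-0.9, -87.3, -151.6] [0.001, -0.002, 0.001] steps 3.5 0.0 abs [ 0.531 -0.377  0.291]
```

```bash
python3 -m jog '[[1,0,-6,-10,0,0,0],[1,0,-17,-30,0,0,0],[1,0,-32,-56,0,0,0],[1,0,-47,-82,0,0,0],[1,0,-62,-108,0,0,0],[1,0,-77,-134,0,0,0],[1,0,-84,-146,0,0,0],[1,0,-87,-151,0,0,0],[1,0,-87,-151,0,0,0]]'
python3 - <<'E'
from h import *
s=get_state();print(s['opening'],s['finger_force'],s['qpos'])
rows([tcp_of((.613,.018,.18),89),tcp_of((.613,.018,.08),89)])
E
```

```text
time: 3.45
eef_pos: [0.5318, -0.3759, 0.2864]
tcp_rot: [0.96, 0.109, -0.029, -0.257]
contact_force: [0.2, 0.8, -8.3]
opening: 0.149
finger_force: 107.5
0.1487113905680638 107.52590417861938 [-0.85698219  0.42853297  1.37652088  0.24224177  1.80073318  0.4870286 ]
t 3.45 p [ 0.5318 -0.3759  0.2864]
row [168.1, -321.1, 180.0] [0.001, 0.122, 0.211] steps 8.1 1.6 abs [0.613 0.02  0.291]
row [168.1, -271.2, 266.7] [0.001, 0.122, 0.211] steps 8.3 1.6 abs [0.613 0.02  0.191]
```

```bash
python3 -m jog '[[1,5,-10,5,0,0.004,0.006],[1,17,-32,18,0,0.012,0.021],[1,32,-61,34,0,0.023,0.04],[1,49,-93,52,0,0.035,0.061],[1,66,-125,70,0,0.048,0.082],[1,82,-157,88,0,0.06,0.103],[1,99,-189,106,0,0.072,0.124],[1,116,-222,124,0,0.084,0.146],[1,133,-254,142,0,0.096,0.167],[1,150,-286,160,0,0.109,0.188],[1,161,-308,173,0,0.117,0.203],[1,168,-321,180,0,0.122,0.211]]'
python3 - <<'E'
from h import *
s=get_state();print(s['opening'],s['qpos'])
o=(.613,.018,.105)
rows([tcp_of(o,89)])
E
```

```text
time: 4.65
eef_pos: [0.611, 0.0243, 0.2892]
tcp_rot: [0.966, -0.007, -0.001, -0.259]
contact_force: [-1.4, -1.6, -7.6]
opening: 0.141
finger_force: 107.7
0.14079703582318676 [-0.31635388  0.15242108  1.71191397  0.50008411  1.46750023  1.16889279]
t 4.65 p [0.611  0.0243 0.2892]
row [2.5, 40.1, 61.7] [-0.001, 0.007, 0.0] steps 1.5 0.0 abs [0.613 0.02  0.216]
```

```bash
python3 -m jog '[[1,0,5,8,0,0.001,0],[1,1,15,23,0,0.003,0],[1,2,27,43,0,0.005,0],[1,2,39,63,0,0.007,0],[1,2,48,77,0,0.007,0],[1,2,53,83,0,0.007,0],[1,2,53,83,0,0.007,0]]'
python3 - <<'E'
from h import *
s=get_state();print(s['opening'],s['qpos'])
a=imaging.read_camera('top')['image'][60:250,170:360];b=imaging.read_camera('scene')['image'][140:330,130:320]
cv2.imwrite('pics/bin.png',cv2.resize(np.hstack([a,b]),None,fx=2.1,fy=2.1,interpolation=cv2.INTER_CUBIC))
o=(.613,.018,.08);fl=(0,0,.018)
oo=np.array(o)+[0,0,.018]
rows([tcp_of(oo,89,0,r,pt=fl) for r in(0,7,14,21,25,28,-7,-14,-21,-25,-28)])
E
```

```text
time: 5.35
eef_pos: [0.614, 0.0155, 0.191]
tcp_rot: [0.966, -0.01, 0.004, -0.259]
contact_force: [0.7, -0.0, -7.8]
opening: 0.148
finger_force: 108.0
0.14805972426916567 [-0.32929472  0.24765385  1.78799018  0.51633954  1.31342809  1.07532833]
t 5.45 p [0.6156 0.0156 0.1941]
row [-2.7, -2.5, 5.4] [0.001, -0.009, 0.001] steps 0.1 0.1 abs [0.613 0.02  0.191]
row [8.6, -2.2, 6.1] [0.0, -0.115, 0.062] steps 0.2 0.9 abs [0.624 0.02  0.19 ]
row [19.7, -1.1, 8.0] [0.0, -0.22, 0.123] steps 0.4 1.7 abs [0.635 0.02  0.188]
row [30.5, 0.6, 11.0] [-0.0, -0.326, 0.184] steps 0.6 2.5 abs [0.646 0.02  0.185]
row [36.4, 1.8, 13.3] [-0.0, -0.387, 0.219] steps 0.8 3.0 abs [0.652 0.02  0.182]
row [40.7, 2.9, 15.2] [-0.0, -0.432, 0.245] steps 0.9 3.3 abs [0.657 0.02  0.18 ]
row [-14.0, -2.2, 5.9] [0.001, 0.097, -0.06] steps 0.3 0.8 abs [0.602 0.021 0.19 ]
row [-25.1, -1.2, 7.6] [0.001, 0.203, -0.121] steps 0.5 1.6 abs [0.591 0.021 0.188]
row [-35.9, 0.5, 10.4] [0.001, 0.309, -0.182] steps 0.7 2.4 abs [0.58  0.021 0.185]
row [-41.9, 1.8, 12.6] [0.001, 0.369, -0.217] steps 0.9 2.9 abs [0.574 0.021 0.182]
row [-46.3, 2.9, 14.4] [0.001, 0.414, -0.244] steps 1.0 3.2 abs [0.57  0.021 0.18 ]
```

View pics/bin.png

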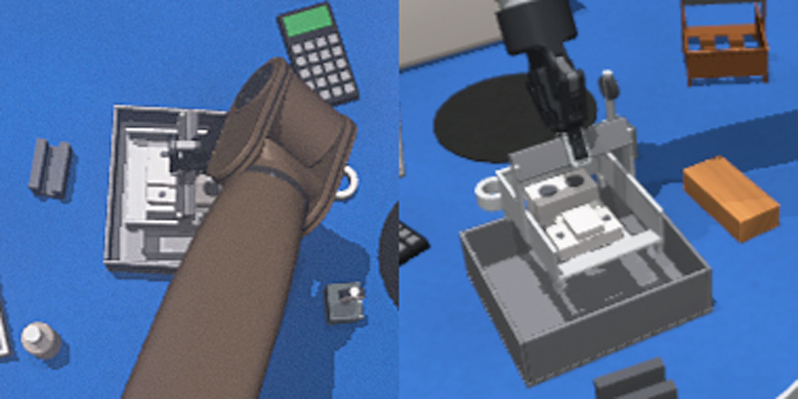

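The basket hangs over the bin with both blocks in it (right half: blocks at (570,210)). Rocking it sideways now.

```bash
python3 -m jog '[[1,11,0,1,0,-0.106,0.061],[1,22,1,3,0,-0.211,0.122],[1,33,3,6,0,-0.317,0.183],[1,40,5,8,0,-0.393,0.227],[1,40,5,8,0,-0.393,0.227],[1,40,5,8,0,-0.393,0.227],[1,40,5,8,0,-0.393,0.227],[1,28,2,4,0,-0.264,0.152],[1,17,1,2,0,-0.158,0.091],[1,6,0,0,0,-0.053,0.03],[1,0,0,0,0,0,0],[1,0,0,0,0,0,0]]'
python3 -m jog '[[1,-11,0,1,0,0.106,-0.061],[1,-22,1,3,0,0.211,-0.122],[1,-33,3,6,0,0.317,-0.183],[1,-40,5,8,0,0.393,-0.227],[1,-40,5,8,0,0.393,-0.227],[1,-40,5,8,0,0.393,-0.227],[1,-40,5,8,0,0.393,-0.227],[1,-28,2,4,0,0.264,-0.152],[1,-17,1,2,0,0.158,-0.091],[1,-6,0,0,0,0.053,-0.03],[1,0,0,0,0,0,0],[1,0,0,0,0,0,0]]'
python3 - <<'E'
from h import *
s=get_state();print(s['opening'],s['finger_force']);rows([])
b=imaging.read_camera('scene')['image'][180:320,150:290]
cv2.imwrite('pics/rock1.png',cv2.resize(b,None,fx=4.2,fy=4.2,interpolation=cv2.INTER_CUBIC))
E
```

```text
time: 6.65
eef_pos: [0.6123, 0.0164, 0.1947]
tcp_rot: [0.966, -0.009, 0.006, -0.259]
contact_force: [-0.7, 0.2, -7.5]
opening: 0.147
finger_force: 108.7
time: 7.85
eef_pos: [0.6185, 0.0156, 0.1945]
tcp_rot: [0.966, -0.009, 0.008, -0.258]
contact_force: [0.2, 0.3, -6.1]
opening: 0.145
finger_force: 109.4
0.14546607248794668 109.3685245513916
t 7.85 p [0.6185 0.0156 0.1945]
```

View pics/rock1.png

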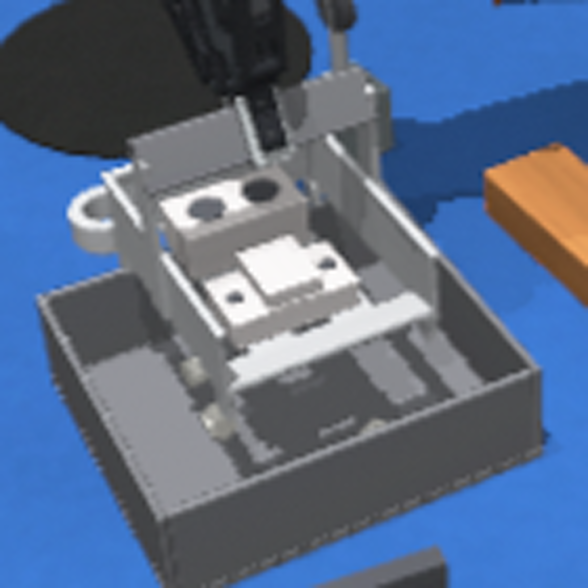

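Two or three stones show in the bin (crop (190,370), (215,420), (375,428)). Rocking again with a sharper stop.

```bash
python3 -m jog '[[1,15,1,2,0,-0.14,0.08],[1,29,2,5,0,-0.28,0.16],[1,43,5,10,0,-0.423,0.244],[1,43,5,10,0,-0.423,0.244],[1,33,5,10,0,-0.423,0.244],[1,45,5,10,0,-0.423,0.244],[1,45,5,10,0,-0.423,0.244],[1,43,5,10,0,-0.423,0.244],[1,29,2,5,0,-0.28,0.16],[1,15,1,2,0,-0.14,0.08],[1,0,0,0,0,0,0],[1,0,0,0,0,0,0]]'
python3 -m jog '[[1,-15,1,2,0,0.14,-0.08],[1,-29,2,5,0,0.28,-0.16],[1,-43,5,10,0,0.423,-0.244],[1,-43,5,10,0,0.423,-0.244],[1,-33,5,10,0,0.423,-0.244],[1,-45,5,10,0,0.423,-0.244],[1,-45,5,10,0,0.423,-0.244],[1,-43,5,10,0,0.423,-0.244],[1,-29,2,5,0,0.28,-0.16],[1,-15,1,2,0,0.14,-0.08],[1,0,0,0,0,0,0],[1,0,0,0,0,0,0]]'
python3 -m jog '[[1,0,-7,-12,0,0,0],[1,0,-22,-38,0,0,0],[1,0,-42,-73,0,0,0],[1,0,-62,-108,0,0,0],[1,0,-70,-121,0,0,0],[1,0,-70,-121,0,0,0],[1,0,-70,-121,0,0,0]]'
python3 - <<'E'
from h import *
s=get_state();print(s['opening'],s['finger_force']);rows([])
b=imaging.read_camera('scene')['image'][140:320,150:290]
cv2.imwrite('pics/rock2.png',cv2.resize(b,None,fx=3.3,fy=3.3,interpolation=cv2.INTER_CUBIC))
E
```

```text
time: 9.1
eef_pos: [0.6092, 0.0172, 0.1929]
tcp_rot: [0.966, -0.009, 0.004, -0.259]
contact_force: [-0.5, 0.3, -6.8]
opening: 0.148
finger_force: 109.7
time: 10.3
eef_pos: [0.62, 0.0153, 0.195]
tcp_rot: [0.966, -0.009, 0.008, -0.258]
contact_force: [0.6, -0.5, -7.5]
opening: 0.146
finger_force: 109.9
time: 11.0
eef_pos: [0.6132, 0.0162, 0.3314]
tcp_rot: [0.966, -0.009, 0.005, -0.258]
contact_force: [-1.4, 0.3, -9.1]
opening: 0.145
finger_force: 109.8
0.1449657092311445 109.77625966072083
t 11.0 p [0.6132 0.0162 0.3314]
```

View pics/rock2.png

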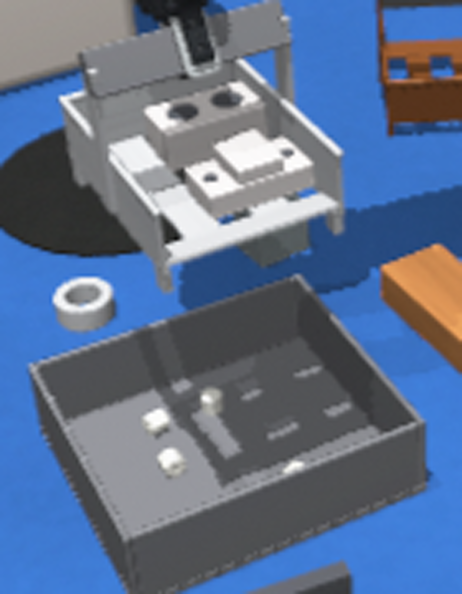

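Four stones visible in the bin (crop (155,420), (170,460), (210,400), and (292,467) half hidden behind the near wall), and both blocks are in the basket. I'll check the fourth one's colour and plan the tray move.

```bash
python3 - <<'E'
from h import *
c=imaging.read_camera('scene');im=c['image']
for u,v in((155,420),(170,460),(210,400),(292,467),(180,385),(100,450)):
    x,y=round(150+u/3.3),round(140+v/3.3);print((x,y),im[y-2:y+3,x-2:x+3].max(axis=(0,1)),ray(c,(x,y),.0125).round(3))
yw=104.5;L=np.array([.497,.330,0]);lp=(.078,0,.023)
rows([tcp_of(L+[0,0,z],yw,p,pt=lp) for z,p in((.2,0),(.12,25))])
print(get_state()['qpos'])
E
```

```text
(197, 267) [251 251 251] [ 0.653 -0.035  0.012]
(202, 279) [251 251 251] [0.66  0.01  0.012]
(214, 261) [240 240 241] [ 0.608 -0.032  0.012]
(238, 282) [245 248 248] [0.593 0.066 0.013]
(205, 257) [159 153 151] [ 0.62  -0.059  0.012]
(180, 276) [159 152 151] [ 0.7   -0.028  0.012]
t 11.1 p [0.6128 0.0164 0.3295]
row [-101.9, -185.5, 155.4] [-0.0, -0.138, -0.236] steps 5.3 1.8 abs [0.516 0.257 0.288]
row [-113.9, -194.1, 225.4] [-0.434, -0.084, -0.263] steps 6.4 3.4 abs [0.505 0.3   0.231]
[-0.32834414  0.12772034  1.66564788  0.49800558  1.52669234  1.19489493]
```

```bash
python3 -m jog '[[1,-5,-9,8,0,-0.007,-0.012],[1,-15,-28,23,0,-0.02,-0.035],[1,-29,-52,44,0,-0.039,-0.066],[1,-43,-78,65,0,-0.058,-0.099],[1,-57,-104,87,0,-0.077,-0.132],[1,-71,-130,109,0,-0.097,-0.165],[1,-86,-156,131,0,-0.116,-0.198],[1,-96,-175,147,0,-0.13,-0.222],[1,-102,-185,155,0,-0.138,-0.236],[1,-102,-185,155,0,-0.138,-0.236]]'
python3 - <<'E'
from h import *
s=get_state();print(s['opening'],s['qpos'])
yw=104.5;L=np.array([.497,.330,0]);lp=(.078,0,.023)
rows([tcp_of(L+[0,0,z],yw,p,pt=lp) for z,p in((.2,0),(.15,13),(.1,25),(.06,30),(.06,35),(.06,40),(.06,45),(.06,50),(.06,55),(.06,60))])
E
```

```text
time: 12.1
eef_pos: [0.5153, 0.2577, 0.2889]
tcp_rot: [0.958, 0.124, -0.032, -0.256]
contact_force: [0.1, 0.7, -7.3]
opening: 0.148
finger_force: 109.9
0.14796880994922945 [0.07856264 0.03170285 1.84158739 0.52245813 1.39473214 1.26578968]
t 12.1 p [0.5153 0.2577 0.2889]
row [0.4, 1.5, 0.6] [0.001, 0.0, 0.004] steps 0.0 0.0 abs [0.516 0.257 0.288]
row [0.4, 0.3, 42.0] [-0.226, -0.0, 0.004] steps 0.8 1.5 abs [0.51  0.278 0.252]
row [0.4, 1.3, 88.8] [-0.435, -0.0, 0.004] steps 1.8 2.9 abs [0.505 0.3   0.211]
row [0.4, 11.6, 126.3] [-0.522, -0.001, 0.004] steps 2.5 3.5 abs [0.502 0.309 0.174]
row [0.4, 2.2, 130.1] [-0.61, -0.001, 0.004] steps 2.6 4.1 abs [0.5   0.319 0.175]
row [0.4, -6.8, 134.6] [-0.697, -0.001, 0.004] steps 2.7 4.6 abs [0.497 0.329 0.176]
row [0.5, -15.4, 139.9] [-0.784, -0.001, 0.004] steps 2.8 5.2 abs [0.495 0.338 0.175]
row [0.5, -23.5, 145.9] [-0.871, -0.001, 0.004] steps 3.0 5.8 abs [0.492 0.348 0.174]
row [0.5, -31.0, 152.7] [-0.959, -0.001, 0.003] steps 3.1 6.4 abs [0.49  0.358 0.172]
row [0.6, -37.9, 160.0] [-1.046, -0.002, 0.003] steps 3.3 7.0 abs [0.487 0.367 0.169]
```

First down to 25° of tilt close above the tray, then I'll check the clearance.

```bash
python3 -m jog '[[1,0,0,10,-0.06,0,0],[1,0,0,30,-0.16,0,0],[1,0,0,52,-0.27,0,0],[1,0,0,73,-0.36,0,0],[1,0,1,89,-0.435,0,0],[1,0,8,113,-0.49,0,0],[1,0,11,123,-0.515,0,0],[1,0,11,126,-0.522,0,0],[1,0,11,126,-0.522,0,0],[1,0,11,126,-0.522,0,0]]'
python3 - <<'E'
from h import *
s=get_state();print(s['opening'],s['qpos'])
a=imaging.read_camera('top')['image'][130:270,70:230];b=imaging.read_camera('scene')['image'][240:420,270:450]
cv2.imwrite('pics/tray.png',np.hstack([cv2.resize(a,(400,350)),cv2.resize(b,(400,350))]))
rows([])
E
```

```text
time: 13.1
eef_pos: [0.5056, 0.3073, 0.1772]
tcp_rot: [0.992, 0.125, 0.003, -0.001]
contact_force: [-0.2, -0.1, -6.8]
opening: 0.147
finger_force: 109.8
0.14701186479395836 [ 3.74924829e-01  1.66343214e-01  1.84879943e+00 -5.49033282e-04
  1.11955726e+00  1.69452242e+00]
t 13.2 p [0.5056 0.3073 0.1774]
```

View pics/tray.png

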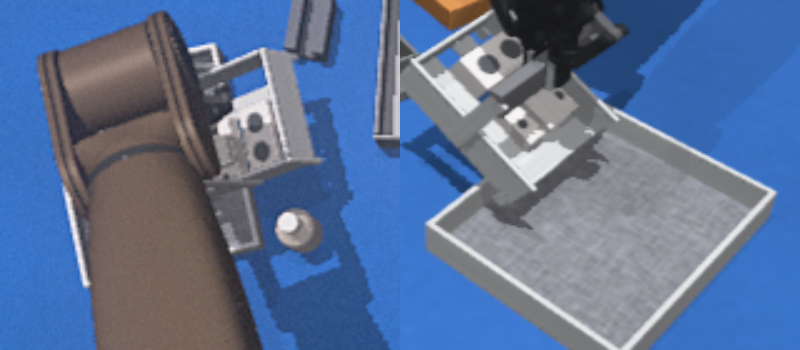

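The lip is inside the tray wall and low (right half: lip (530,190)-(610,115)), with both blocks still in the basket. The bottle is clear. Tipping further, gradually.

```bash
python3 -m jog '[[1,0,-3,0,-0.026,0,0],[1,0,-7,-1,-0.061,0,0],[1,0,-11,-1,-0.096,0,0],[1,0,-15,-1,-0.131,0,0],[1,0,-18,-2,-0.157,0,0],[1,0,-21,-2,-0.183,0,0],[1,0,-24,-2,-0.209,0,0],[1,0,-27,-1,-0.236,0,0],[1,0,-30,-1,-0.262,0,0],[1,0,-33,-1,-0.288,0,0],[1,0,-36,0,-0.314,0,0],[1,0,-40,0,-0.349,0,0]]'
python3 - <<'E'
from h import *
s=get_state();print(s['contact_force'])
a=imaging.read_camera('top')['image'][130:270,70:230];b=imaging.read_camera('scene')['image'][240:420,270:450]
cv2.imwrite('pics/tray2.png',np.hstack([cv2.resize(a,(400,350)),cv2.resize(b,(400,350))]))
rows([])
E
```

```text
time: 14.4
eef_pos: [0.495, 0.346, 0.1765]
tcp_rot: [0.977, 0.124, 0.025, 0.174]
contact_force: [-0.6, -1.3, -3.0]
opening: 0.149
finger_force: 110.4
[-0.59313365 -1.29377353 -3.03164331]
t 14.5 p [0.495  0.3464 0.1765]
```

View pics/tray2.png

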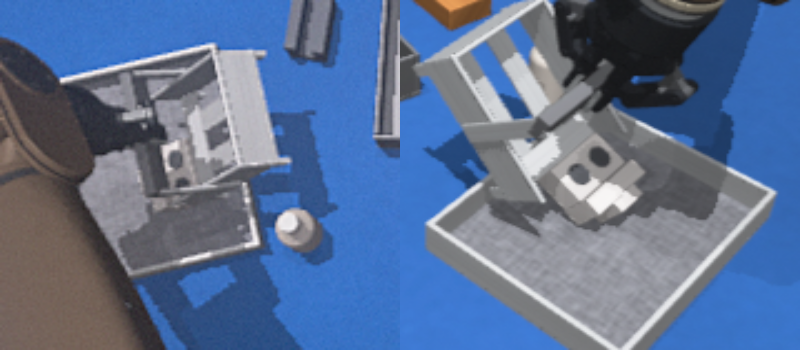

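Both blocks lean on the lip: the stepped one's front edge touches the tray floor, with the plain one behind it (right half (600,180)). Tilting a bit more, then drawing the basket up and back out from under them.

```bash
python3 -m jog '[[1,0,-4,0,-0.035,0,0],[1,0,-8,-1,-0.07,0,0],[1,0,-12,-1,-0.105,0,0],[1,0,-16,-2,-0.14,0,0],[1,0,-12,-4,-0.14,0,0],[1,0,-7,-7,-0.14,0,0],[1,0,0,-11,-0.14,0,0],[1,0,8,-16,-0.14,0,0],[1,0,16,-20,-0.14,0,0],[1,0,24,-25,-0.14,0,0],[1,0,28,-27,-0.14,0,0],[1,0,28,-27,-0.14,0,0]]'
python3 - <<'E'
from h import *
s=get_state();print(s['contact_force'])
a=imaging.read_camera('top')['image'][130:270,70:230];b=imaging.read_camera('scene')['image'][240:420,270:450]
cv2.imwrite('pics/tray3.png',np.hstack([cv2.resize(a,(400,350)),cv2.resize(b,(400,350))]))
rows([])
E
```

```text
time: 15.7
eef_pos: [0.4991, 0.3294, 0.2119]
tcp_rot: [0.963, 0.121, 0.034, 0.24]
contact_force: [0.3, 0.1, -3.7]
opening: 0.149
finger_force: 110.5
[ 0.3416665   0.06988995 -3.6970081 ]
t 15.8 p [0.4986 0.3297 0.2107]
```

View pics/tray3.png

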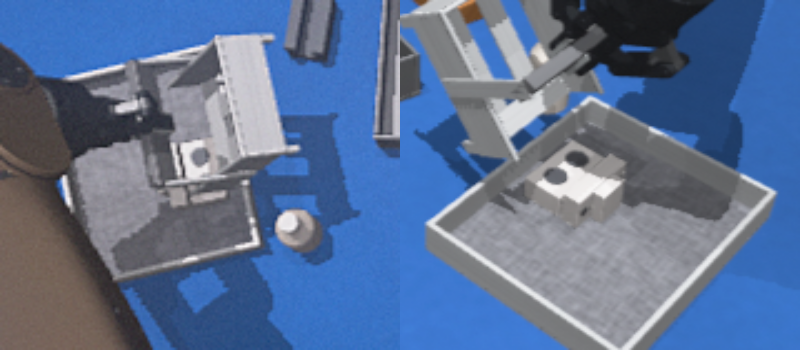

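Both blocks are in the tray, clear of the basket (right half (590,180)). Lifting and levelling, then back to the mat.

```bash
python3 - <<'E'
from h import *
rows([(np.array([.507,.290,.30]),bR(104.5,40)*T),tcp_of((.53,.21,.22),104)])
E
```

```text
t 15.8 p [0.4986 0.3297 0.2107]
row [-1.3, 77.7, -59.8] [0.315, -0.004, -0.002] steps 2.0 2.1 abs [0.507 0.29  0.3  ]
row [1.2, 163.4, -48.9] [1.013, -0.005, 0.008] steps 3.4 6.8 abs [0.529 0.212 0.331]
```

```bash
python3 -m jog '[[1,0,13,-10,0.02,0,0],[1,0,35,-27,0.06,0,0],[1,0,57,-44,0.16,0,0],[1,0,78,-60,0.27,0,0],[1,0,98,-60,0.41,0,0],[1,0,116,-57,0.55,0,0],[1,0,133,-54,0.69,0,0],[1,0,148,-51,0.83,0,0],[1,0,160,-49,0.96,0,0],[1,1,163,-49,1.013,-0.005,0.008],[1,1,163,-49,1.013,-0.005,0.008],[1,1,163,-49,1.013,-0.005,0.008]]'
python3 - <<'E'
from h import *
print(get_state()['opening'],get_state()['qpos'])
m=(.540,-.373)
rows([tcp_of((*m,.20),103)])
c=imaging.read_camera('scene');cv2.imwrite('pics/x.png',c['image'])
c=imaging.read_camera('top');cv2.imwrite('pics/tray4.png',np.hstack([cv2.resize(c['image'][130:270,70:230],(400,350)),cv2.resize(cv2.imread('pics/x.png')[240:420,270:450],(400,350))]))
E
```

```text
time: 17.0
eef_pos: [0.529, 0.2126, 0.33]
tcp_rot: [0.959, 0.118, -0.032, -0.256]
contact_force: [-0.2, -0.1, -4.7]
opening: 0.145
finger_force: 110.4
0.14456927057633298 [-0.00328426  0.00989754  1.78852346  0.50475415  1.49589805  1.24440338]
t 17.0 p [0.529  0.2126 0.33  ]
row [-131.6, 502.5, -266.0] [0.002, 0.011, 0.015] steps 11.7 0.1 abs [ 0.539 -0.371  0.311]
```

View pics/tray4.png

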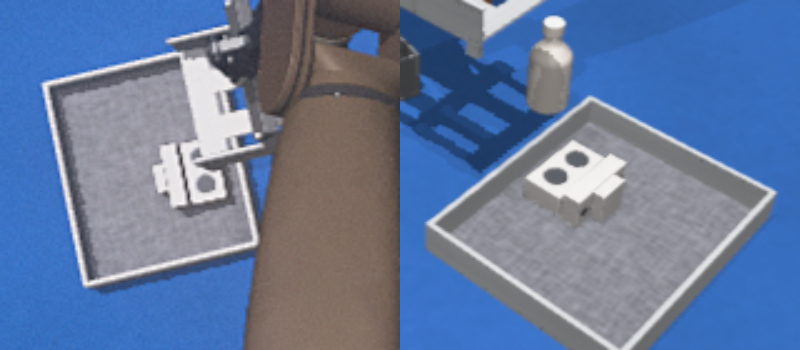

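The blocks lie at rest in the tray. I have now viewed 11 pictures, one over the limit of 10, so the rest will be checked numerically.

```bash
python3 -m jog '[[1,-3,10,-5,0,0,0],[1,-8,30,-16,0,0,0],[1,-16,60,-32,0,0.001,0.002],[1,-25,95,-50,0,0.002,0.003],[1,-34,131,-69,0,0.003,0.004],[1,-43,166,-88,0,0.004,0.005],[1,-53,201,-106,0.001,0.004,0.006],[1,-62,236,-125,0.001,0.005,0.007],[1,-71,271,-144,0.001,0.006,0.008],[1,-79,302,-160,0.001,0.007,0.009],[1,-84,322,-170,0.001,0.007,0.01],[1,-86,330,-175,0.001,0.007,0.01]]'
python3 -m jog '[[1,-3,10,-5,0,0,0],[1,-9,35,-18,0,0.001,0.001],[1,-18,70,-37,0,0.002,0.002],[1,-28,105,-56,0,0.003,0.003],[1,-36,138,-73,0,0.004,0.004],[1,-43,163,-87,0,0.004,0.005],[1,-45,172,-91,0,0.004,0.005],[1,-45,172,-91,0,0.004,0.005],[1,-45,172,-91,0,0.004,0.005]]'
python3 - <<'E'
from h import *
m=(.540,-.373)
rows([tcp_of((*m,.20),103),tcp_of((*m,.02),103),tcp_of((*m,.004),103)])
E
```

```text
time: 18.3
eef_pos: [0.5363, -0.1722, 0.3169]
tcp_rot: [0.96, 0.111, -0.03, -0.257]
contact_force: [0.1, 0.7, -3.1]
opening: 0.147
finger_force: 110.4
time: 19.2
eef_pos: [0.5379, -0.3683, 0.31]
tcp_rot: [0.959, 0.11, -0.028, -0.258]
contact_force: [-0.8, 0.1, -3.7]
opening: 0.146
finger_force: 110.4
t 19.2 p [ 0.5379 -0.3683  0.31  ]
row [1.0, 1.9, -1.9] [-0.002, -0.001, 0.002] steps 0.1 0.0 abs [ 0.539 -0.371  0.311]
row [0.5, 92.2, 153.8] [-0.002, -0.001, 0.002] steps 3.6 0.0 abs [ 0.539 -0.371  0.131]
row [0.5, 100.2, 167.7] [-0.002, -0.001, 0.002] steps 3.9 0.0 abs [ 0.539 -0.371  0.115]
```

```bash
python3 -m jog '[[1,0,6,8,0,0,0],[1,0,20,32,0,0,0],[1,0,38,62,0,0,0],[1,0,56,92,0,0,0],[1,0,74,122,0,0,0],[1,0,86,143,0,0,0],[1,0,92,154,0,0,0],[1,0,96,159,0,0,0],[1,0,97,162,0,0,0],[1,0,97,162,0,0,0],[1,0,97,162,0,0,0]]'
python3 -m jog '[[1,0,1,2,0,0,0],[1,0,2,3.5,0,0,0],[1,0,2,3.5,0,0,0],[1,0,2,3.5,0,0,0]]'
```

```text
time: 20.3
eef_pos: [0.5392, -0.3729, 0.1228]
tcp_rot: [0.96, 0.11, -0.028, -0.257]
contact_force: [-0.2, -1.0, -3.8]
opening: 0.144
finger_force: 110.3
time: 20.7
eef_pos: [0.5385, -0.3723, 0.117]
tcp_rot: [0.96, 0.109, -0.028, -0.258]
contact_force: [-0.3, -0.3, -3.6]
opening: 0.147
finger_force: 110.3
```

```bash
python3 -m jog '[[1,0,0.5,0.9,0,0,0],[1,0,1,1.7,0,0,0],[1,0,1,1.7,0,0,0],[1,0,1,1.7,0,0,0]]'
```

```text
time: 21.1
eef_pos: [0.5385, -0.3724, 0.1159]
tcp_rot: [0.96, 0.11, -0.028, -0.258]
contact_force: [-2.0, 1.3, 1.1]
opening: 0.14
finger_force: 110.8
```

The basket has touched the mat. Releasing and backing off along the fingers.

```bash
python3 -m jog '[[0.9,0,0,0,0,0,0],[0.8,0,0,0,0,0,0],[0.6,0,0,0,0,0,0],[0.4,0,0,0,0,0,0],[0.4,0,0,0,0,0,0],[0.4,0,0,0,0,0,0],[0.4,0,0,-15,0,0,0],[0.4,0,0,-40,0,0,0],[0.4,0,0,-75,0,0,0],[0.4,0,0,-110,0,0,0],[0.4,0,0,-130,0,0,0],[0.4,0,0,-130,0,0,0]]' 20
python3 - <<'E'
from h import *
c=imaging.read_camera('top');im=c['image'];s=imaging.read_camera('scene');si=s['image']
cv2.imwrite('pics/end.png',im)
print(get_state()['contact_force'])
hsv=cv2.cvtColor(im,cv2.COLOR_BGR2HSV)
def comp(h,box):
    x0,y0,x1,y1=box;m=np.zeros(h.shape[:2],np.uint8);m[y0:y1,x0:x1]=((h[y0:y1,x0:x1,1]<60)&(h[y0:y1,x0:x1,2]>120))
    n,l,st,ce=cv2.connectedComponentsWithStats(m);return [(st[i].tolist(),ce[i].round(1).tolist()) for i in range(1,n) if st[i,4]>15]
print('basket top',comp(hsv,(352,144,430,220)))
# expected landmarks of an upright basket at mat, yaw 103, vs brightness
B=bR(103);o=np.array([.5385+.0005,-.374,.004])
for n,p in(('lipL',(.078,.058,.023)),('lipR',(.078,-.058,.023)),('rearL',(-.077,.06,.06)),('rearR',(-.077,-.06,.06)),('barL',(-.0075,.05,.128)),('barR',(-.0075,-.05,.128))):
    X=o+B.apply(p);a=proj(c,X).round().astype(int);b=proj(s,X).round().astype(int)
    print(n,a,im[a[1]-2:a[1]+3,a[0]-2:a[0]+3].max(axis=(0,1)),b,si[b[1]-2:b[1]+3,b[0]-2:b[0]+3].max(axis=(0,1)))
# stones in bin: white blobs
hs=cv2.cvtColor(si,cv2.COLOR_BGR2HSV);g=(si.min(2)>185).astype(np.uint8);m=np.zeros_like(g);m[225:310,165:278]=g[225:310,165:278]
n,l,st,ce=cv2.connectedComponentsWithStats(m)
for i in range(1,n):
    if st[i,4]>5: print('white',st[i].tolist(),ray(s,ce[i],.0125).round(3))
E
```

```text
time: 22.3
eef_pos: [0.554, -0.4387, 0.2329]
tcp_rot: [0.961, 0.109, -0.026, -0.254]
contact_force: [-0.8, 0.0, -0.2]
opening: 0.6
finger_force: 0.0
[ 0.65208309  0.64573596 -1.07866473]
basket top [([396, 151, 28, 40, 384], [409.0, 169.5]), ([363, 158, 29, 8, 60], [376.3, 161.1]), ([362, 166, 38, 40, 774], [378.5, 185.0])]
lipL [371 205] [239 235 235] [216 189] [234 232 230]
lipR [362 167] [189 183 185] [185 205] [233 230 229]
rearL [427 193] [ 94 104 125] [185 161] [139 134 133]
rearR [416 152] [241 241 250] [153 175] [244 242 241]
barL [409 190] [199 193 197] [193 150] [152 143 142]
barR [400 155] [252 250 255] [165 162] [152 149 148]
white [166, 225, 18, 10, 86] [ 0.642 -0.209  0.012]
white [210, 257, 8, 6, 32] [ 0.607 -0.039  0.012]
white [193, 264, 9, 6, 36] [ 0.652 -0.037  0.012]
white [198, 276, 8, 6, 35] [0.661 0.007 0.012]
white [236, 279, 6, 5, 16] [0.591 0.064 0.012]
```

```bash
python3 -m jog '[[0.4,0,0,-20,0,0,0],[0.4,0,0,-20,0,0,0],[0.4,0,0,-20,0,0,0],[0.4,0,0,-20,0,0,0]]'; python3 -c "
from plant import workorder;print(workorder.sign_off())"
```

```text
time: 22.8
eef_pos: [0.5549, -0.4446, 0.2433]
tcp_rot: [0.959, 0.11, -0.029, -0.259]
contact_force: [0.5, 0.3, 0.4]
opening: 0.599
finger_force: 0.0
the job is handed in; nothing more can be done
None
```

I handed the job in at 22.8 s: four stones in the bin, both blocks in the tray, and the empty basket released upright on the mat, about 5 mm from its middle by my estimate; sign-off returned no verdict, and I viewed 11 pictures against the limit of 10.

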